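# Thread the guide rod of a vase-lining jig

### The job

Slide the blue carriage of the lining jig along its rails by its black grip until its bushing lies straight under the bushing of the green bridge. Then take the brass guide rod by its wooden handle from its block and thread it upright, tip down, through the upper bushing and on through the lower one, until the red band on the rod is level with the top face of the bridge. Finish while still holding the rod there at rest, and do not knock the other things on the table about.

Things in the scene. Friction and masses are not known exactly. Their poses are not given: they have to be found in the camera images.
- jig: Lining jig, fixed: plywood base 210 x 330 x 12 mm, two 12 mm steel rails (axes 35 mm above the table) along its y between dark end blocks (at y = +-150 mm, 20 mm thick, 48 mm high). Origin: on the table, on the line along which the bushing axes lie. x points away from the robot (base from -125 to +85 mm), z up. Yaw and place vary.
- slide (a joint): Position of the blue carriage on the rails, m: 0 at the stop at the jig's -y end, 0.18 at the other stop, growing towards the jig's +y; 0.09 is jig y = 0. It starts between 0 and 0.04, stays where it is left and slides with about 1.5 N of friction.
- slide_bore (a point): Centre of the top rim (65 mm above the table) of the lower bushing, a vertical 15 mm through hole, brass-rimmed, in the 20 mm thick blue carriage block (70 x 44 mm). Below the block it is open air down to the plywood (from 45 to 12 mm above the table). Axes as the jig's.
- slide_grip (a point): Centre of the top of the carriage's black upright grip, 28 mm along jig x by 20 mm along jig y, 43 mm high (57 to 100 mm above the table), on a tongue 90 mm in front (jig -x) of the lower bushing. Pinch it from above across its 20 mm. A yellow line on the tongue marks the bushing's centre line. Axes as the jig's.
- bridge: Green bridge, fixed, same yaw as the jig: a post 30 x 44 mm, 61 to 91 mm behind (+x) the bushing axis, and a plate 44 mm wide, 20 mm thick (115 to 135 mm above the table) that reaches 22 mm in front of the axis. Origin: on the table straight below the upper bushing. It is clamped at jig y = -20 to +40 mm, so the carriage must go to 0.07 to 0.13 m.
- bridge_bore (a point): Centre of the top rim (135 mm above the table) of the upper bushing, a vertical 15 mm through hole, brass-rimmed, in the bridge plate. A yellow line in front of it marks its centre line. The bushings are in line when slide_bore lies straight below this point (70 mm lower). Axes as the jig's, z up.
- rod: Guide rod, about 0.16 kg: brass shaft 12 mm thick, 125 mm long, foot tapered over 8 mm to 7 mm; on it a square wooden handle 24 x 24 mm, 45 mm high. Origin: tip centre; z up to the handle, x and y square to its flats. Red band on the shaft 97 to 117 mm above the tip: when it is level with the bridge's top the tip is clear of the plywood. Starts upright in its block, tip 10 mm above the table.
- holder: Dark wooden storage block of the rod, 70 x 70 x 70 mm, fixed; the rod stands in a 15 mm hole 60 mm deep at its centre. Origin: centre of its underside. It may change places with the tin.
- tin: Yellow-banded round tin, 76 mm in diameter, 50 mm high, bystander. Origin: centre of its underside.
- vase: Dark turned wooden vase with a gilt neck, 128 mm in diameter, 220 mm high, bystander. Origin: centre of its underside.
- small_vase: Turned wooden vase with a gilt neck, 96 mm in diameter, 165 mm high, bystander. Origin: centre of its underside.
- brush: Flat brush lying on the table, 200 mm long, 42 mm wide, 20 mm high, bystander. Origin: at the table under its middle, x along it.
- knife: Broad-bladed palette knife lying on the table, 240 mm long, 65 mm wide, 20 mm high, bystander. Origin: at the table under its middle, x along it.
- tape: Yellow ring (tape core), 90 mm outside diameter, 24 mm high, lying flat, bystander. Origin: centre of its underside.
- jar: Amber glass jar with a white cap, 60 mm in diameter, 70 mm high, bystander. Origin: centre of its underside.
Mind the look-alikes: they are no part of the job. What is shaped like the rod but turquoise is not meant.

How it is judged:
On the way, in this order (a step that is already met when the one before it is completed fails the run):
1. the carriage's bushing lies straight under the bridge's (within 4 mm) (horizontal distance between slide_bore and bridge_bore below 0.004 m), for 0.2 s.
2. the rod is through the upper bushing, upright (z of rod in the frame of bridge_bore below -0.022 m and horizontal distance between rod and bridge_bore below 0.004 m and angle between rod's own z axis and vertical below 0.06 rad), for 0.05 s.
At the end, for the whole second after the job is handed in: The fingers hold the rod (over 1 N) at rest (under 0.03 m/s), upright within 0.06 rad, tip within 4 mm of both bushing axes and these within 4 mm of one another, tip 93 to 120 mm below the bridge's top face: below the lower bushing, clear of the plywood, handle clear of the bridge (horizontal distance between each of slide_bore, rod and bridge_bore below 0.004 m and horizontal distance between rod and slide_bore below 0.004 m and angle between rod's own z axis and vertical below 0.06 rad and z of rod in the frame of bridge_bore between -0.12 and -0.093 m and contact force between the fingers and rod above 1 N and linear speed of rod below 0.03 m/s); the arm keeps its last pose, push and grip.
It fails at once if a bystander is knocked about (moved by more than 30 mm) (distance of any of tin, vase, small_vase, brush, knife, tape, jar from where it was at the start of the episode above 0.03 m).
It also fails if it takes over 69 s, if anything falls off the work surface, if the arm or the gripper's body presses on something with over 40 N, if the wrist force passes 120 N, or if a joint passes its speed limit or range.

### The arm

A 6-joint arm with a two-finger parallel gripper is mounted at the origin on the work surface. World frame = base frame: x ahead of the robot, y to its left, z up, the work surface at z = 0. Lengths are in m, angles in rad, forces in N, time in s.
With the tool pointing down it reaches from about 0.35 to 0.925 m from the base axis. Payload 6.4 kg.
Tool frame: the origin (TCP) lies midway between the tips of the shut fingers; the grasp point (between the pads) lies 19 mm behind it (tcp_to_grasp is the distance from the TCP to the grasp point, in m); x points along the fingers, y is the direction in which the jaws open and shut, and the axes are right-handed (so a half turn about x gives the same grasp; the last joint's range is limited). The gripper opens to 94 mm and grips with 3 to 60 N. Pads are 16 mm wide; open, the fingers measure 119 mm over their backs; the gripper's body (75 mm by 177 mm) begins 78 mm behind the grasp point.
Start: joints at [1.126, 0.245, 1.558, -0, 1.339, -0.174], TCP at [0.174, 0.626, 0.205] pointing down, gripper open.
Joint ranges: [-3.13, 3.13], [-1.02, 2.26], [0.13, 2.54], [-0.95, 4.09], [0.21, 2.88], [-2.74, 2.74]. Speed limits (rad/s): [2.57, 2.57, 3.14, 3.14, 3.14, 3.14].

### API

Orientations are given as a rotation vector (axis times angle).
In Python, from rig import get_obs, get_image, finish_job, tcp_to_grasp gives the robot as it stands.
- The arm moves only by the tool apply_moves, never from a script. Its argument "plan" is a list of rows, each a list of 7 numbers: the finger opening in cm, from 0 to 9.4, then the shift along the world's x, y, z in cm, then the turn, a rotation vector about the world's x, y, z in degrees. In form: [[claw, dx, dy, dz, ax, ay, az], ...]. A call has 1 to 12 rows; each row shifts and turns the commanded pose from where the row before left it; what a row does not reach is not made up. A row lasts 1/10 s, in which the tool goes at most 50 mm and 8.59 degrees, less where a joint would pass 70% of its speed; a pose out of reach is approached as far as the arm can. A call is refused whole if a number of a shift passes 5 or a number of a turn 8.59, either way. A call with a gripper value outside its range is refused whole. The fingers move at their own pace and stop on an object; "newtons" is the grip in N (left out, the last holds). Time passes only in rows, so rows that do not move let the fingers close. It gives the time, the measured TCP pose, the force and the opening at its end, in the units of the state.
- get_obs(): the state, without advancing time (a new reading comes with each control period).
- get_image(name): name is "scene" or "top" or "wrist"; returns a dict with "pixels" (384x512x3 uint8, red, green, blue), "mtx" (3x3 intrinsics, pixels), "camera_from_world" (4x4, takes a point from world to camera coordinates). Camera axes: x right, y down, z forward; pixel columns grow to the right and rows downward; lengths in m; the calibration is good to about 2 mm. A picture is of the moment at which its call begins. There is no depth.
- finish_job(): hands the job in, once; it reports no verdict.
The state is a dict: "t": time; "joints": joint angles; "qd": joint speeds; "joint_efforts": joint torques, N m; "ee_pos": TCP position; "eef_rot": TCP orientation; "wrist_force": force on the tool from outside, world axes, zero at the start; "moment": the same for the moment, N m; "width": finger opening in m.
Only numpy, scipy, OpenCV 4.12 (cv2) and the standard library are available. Lean on these libraries where they do the work, as an engineer would, in place of code of your own. Each camera call takes 0.05 s, during which the arm holds its last target.

## Working session

There is one attempt and no reset: what is moved stays moved. The work goes in short steps, Python scripts to look and compute and a tool call to move; the robot and the scene stay as the last step left them, time stands still between calls to the robot, and variables do not carry over. Pictures are saved under pics/ and viewed, and the job is handed in when it is done.

Besides the shell and the picture viewer there is one more tool, called after "Emit:" by a JSON object that holds its "name" and its "arguments", one argument or row to a line. apply_moves: Moves the arm, as the interface text tells. Its arguments: {"type":"object","properties":{"plan":{"type":"array","items":{"type":"array","items":{"type":"number"}}},"newtons":{"type":"number"}},"required":["plan"]}

```bash
mkdir -p pics; ls; cat > h.py <<'E'
import numpy as np, cv2
from rig import get_obs, get_image, finish_job, tcp_to_grasp
def grab(n,f):
    im=get_image(n); cv2.imwrite('pics/%s.png'%f, im['pixels'][:,:,::-1]); np.savez('pics/%s.npz'%f,K=im['mtx'],T=im['camera_from_world'],p=im['pixels'])
def ray(f,u,v,z):
    d=np.load('pics/%s.npz'%f);K,T=d['K'],d['T'];R,t=T[:3,:3],T[:3,3]
    c=-R.T@t; r=R.T@np.linalg.solve(K,[u,v,1]); return c+r*(z-c[2])/r[2]
def proj(f,P):
    d=np.load('pics/%s.npz'%f);K,T=d['K'],d['T']
    q=K@(T[:3,:3]@np.array(P,float)+T[:3,3]); return q[:2]/q[2]
def crop(f,u0,v0,u1,v1,s,o):
    p=np.load('pics/%s.npz'%f)['p'][v0:v1,u0:u1,::-1]
    cv2.imwrite('pics/%s.png'%o,cv2.resize(p,None,fx=s,fy=s,interpolation=cv2.INTER_CUBIC))
E
python3 - <<'E'
from h import *
for n in ['scene','top','wrist']: 
    grab(n,n+'0'); d=np.load('pics/%s0.npz'%n); T=d['T']; print(n,d['K'].round(1).tolist(),(-T[:3,:3].T@T[:3,3]).round(3))
o=get_obs(); print(o,tcp_to_grasp)
E
```

```text
pics
scene [[425.0, 0.0, 256.5], [0.0, 425.0, 186.0], [0.0, 0.0, 1.0]] [ 1.27  -1.005  0.93 ]
top [[376.0, 0.0, 257.4], [0.0, 376.0, 190.0], [0.0, 0.0, 1.0]] [0.402 0.004 1.507]
wrist [[292.6, 0.0, 249.0], [0.0, 292.6, 188.5], [0.0, 0.0, 1.0]] [0.097 0.647 0.383]
{'t': 0.15, 'joints': array([ 1.12591168e+00,  2.45619620e-01,  1.55872202e+00, -2.34812613e-06,
        1.33871282e+00, -1.74138967e-01]), 'qd': array([ 0.00152716, -0.00269817, -0.00521403,  0.0022957 ,  0.00139777,
       -0.00186116]), 'joint_efforts': array([ 7.65959758e-04, -4.16273403e+01, -3.14978564e+01,  6.84595015e-02,
        3.16673366e-02, -8.44397414e-05]), 'ee_pos': array([0.17366083, 0.62589461, 0.2046267 ]), 'eef_rot': array([ 0.21144138,  1.56077127, -0.21363518]), 'wrist_force': array([-0.34480292, -0.1342381 ,  0.11671371]), 'moment': array([-0.02353814, -0.01495061,  0.00683472]), 'width': 0.09413515389535297} 0.0188
```

View pics/scene0.png

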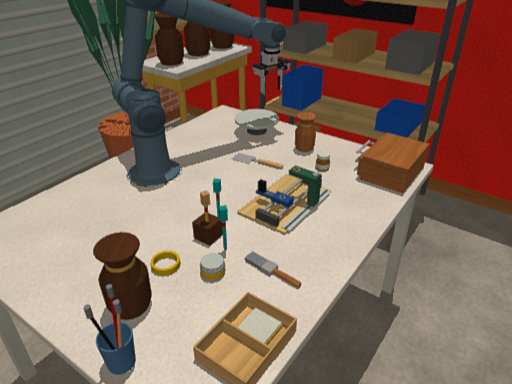

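View pics/top0.png

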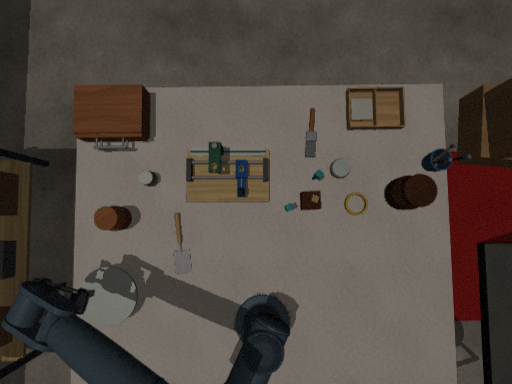

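View pics/wrist0.png

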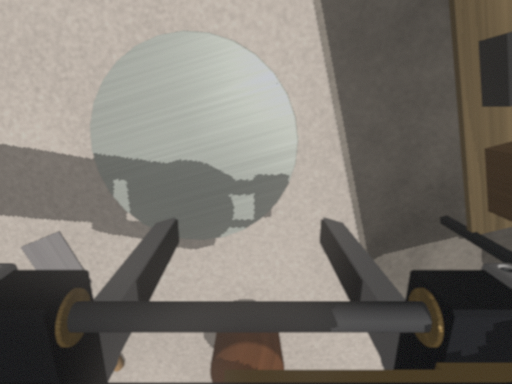

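The scene picture shows the jig at about (287,203), the rod's dark block at (207,230) with a wooden handle at (206,200), and two turquoise look-alikes at (217,187) and (223,213). I'll check these in enlarged crops.

```bash
python3 - <<'E'
from h import *
crop('top0',175,130,285,212,7,'c1'); crop('scene0',180,160,340,270,5,'c2'); crop('top0',270,140,380,222,7,'c3')
E
```

```text
(no output)
```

View pics/c1.png

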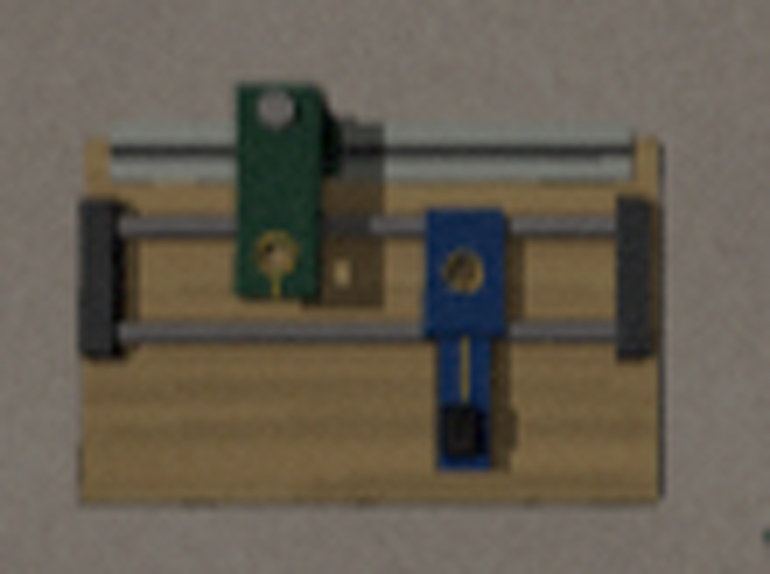

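View pics/c2.png

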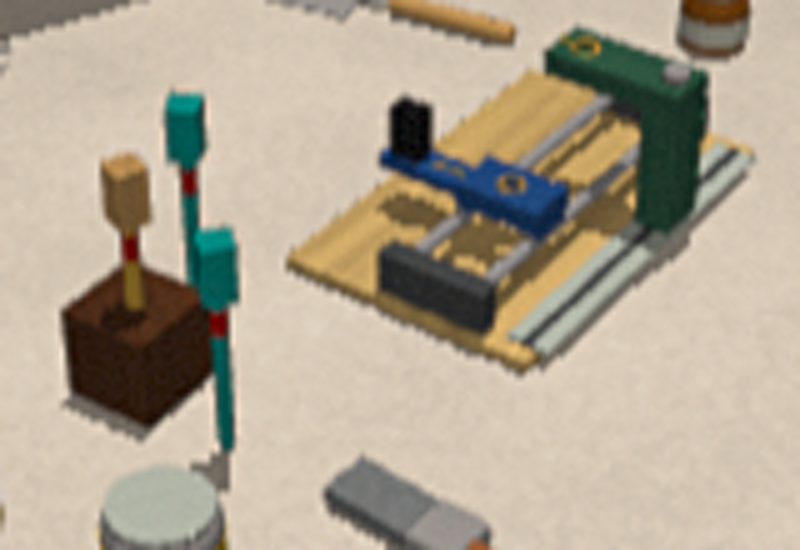

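View pics/c3.png

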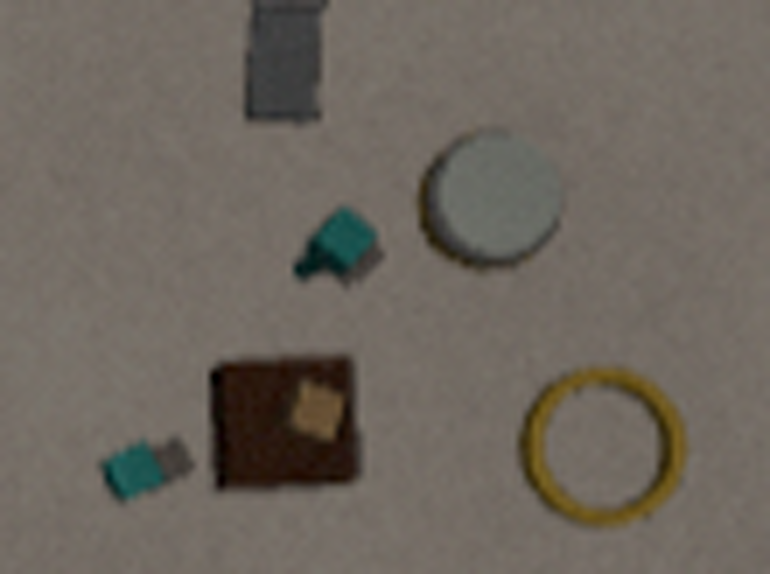

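```bash
python3 - <<'E'
from h import *
def c(n,x,y,z,f='top0'):
    o={'c1':(175,130,7),'c3':(270,140,7),'c2':(180,160,5)}[n]
    f={'c2':'scene0'}.get(n,'top0')
    return ray(f,(x+.5)/o[2]-.5+o[0],(y+.5)/o[2]-.5+o[1],z).round(4)
print('bridge bore',c('c1',276,254,.135),c('c2',584,45,.135))
print('slide bore',c('c1',463,270,.065),c('c2',513,183,.065))
print('grip top',c('c1',461,430,.100),c('c2',411,103,.1))
for p in [(80,500),(662,500)]: print('base cnr',c('c1',*p,.012))
print('endblk',c('c1',80,202,.048),c('c1',618,198,.048),c('c1',652,198,.048))
print('handle top',c('c3',321,409,.180), c('c2',127,158,.18))
print('hcorners',[c('c3',*p,.18)for p in[(308,380),(346,396),(333,440),(292,424)]])
print('holder top cnr',[c('c3',*p,.07)for p in[(355,357),(358,480),(218,488),(216,366)]])
print('turq tops',c('c3',345,236,.18),c('c3',135,470,.18),c('c2',187,97,.18),c('c2',216,236,.18))
print('turq feet',c('c2',227,450,.0))
E
```

```text
bridge bore [0.5966 0.1715 0.135 ] [0.5977 0.1733 0.135 ]
slide bore [0.5967 0.0768 0.065 ] [0.599  0.0789 0.065 ]
grip top [0.5055 0.0765 0.1   ] [0.5082 0.0795 0.1   ]
base cnr [0.474  0.2982 0.012 ]
base cnr [ 0.471 -0.033  0.012]
endblk [0.6394 0.2921 0.048 ] [ 0.6387 -0.0093  0.048 ] [ 0.6385 -0.0283  0.048 ]
handle top [ 0.4724 -0.1923  0.18  ] [ 0.472  -0.1845  0.18  ]
hcorners [array([ 0.4872, -0.186 ,  0.18  ]), array([ 0.4789, -0.205 ,  0.18  ]), array([ 0.4567, -0.198 ,  0.18  ]), array([ 0.465 , -0.1775,  0.18  ])]
holder top cnr [array([ 0.5066, -0.2277,  0.07  ]), array([ 0.4393, -0.2279,  0.07  ]), array([ 0.4357, -0.1516,  0.07  ]), array([ 0.5023, -0.1517,  0.07  ])]
turq tops [ 0.5601 -0.2062  0.18  ] [ 0.4425 -0.0981  0.18  ] [ 0.4554 -0.1057  0.18  ] [ 0.5729 -0.2175  0.18  ]
turq feet [ 0.5651 -0.2099  0.    ]
```

```bash
cat >> h.py <<'E'
from scipy.spatial.transform import Rotation as Rn
def st():
    o=get_obs(); R=Rn.from_rotvec(o['eef_rot']).as_matrix()
    print('t',round(o['t'],2),'tcp',(o['ee_pos']*1000).round(1),'x',R[:,0].round(3),'jaw',R[:,1].round(4),'jawdeg',np.degrees(np.arctan2(R[1,1],R[0,1])).round(2),'F',o['wrist_force'].round(1),'M',o['moment'].round(2),'w',round(o['width']*1000,1),'q',o['joints'].round(2)); return o,R
def tri(f1,p1,f2,p2):
    A=[];
    for f,p in((f1,p1),(f2,p2)):
        d=np.load('pics/%s.npz'%f);P=d['K']@d['T'][:3]
        A+= [p[0]*P[2]-P[0],p[1]*P[2]-P[1]]
    v=np.linalg.svd(np.array(A))[2][-1]; return v[:3]/v[3]
E
python3 - <<'E'
from h import *
st()
C={'c1':(175,130,7),'c3':(270,140,7),'c2':(180,160,5)}
def px(n,x,y): o=C[n]; return ((x+.5)/o[2]-.5+o[0],(y+.5)/o[2]-.5+o[1])
for n,a,b in [('T2',(345,236),(216,236)),('T1',(135,470),(187,97)),('handle',(321,409),(127,160))]:
    print(n,tri('top0',px('c3',*a),'scene0',px('c2',*b)).round(4))
for n,a,b in [('bb',(276,254),(584,45)),('sb',(463,270),(513,183)),('grip',(461,430),(411,103))]:
    print(n,tri('top0',px('c1',*a),'scene0',px('c2',*b)).round(4))
E
```

```text
t 0.15 tcp [173.7 625.9 204.6] x [-0.001 -0.001 -1.   ] jaw [ 0.2674  0.9636 -0.0014] jawdeg 74.49 F [-0.3 -0.1  0.1] M [-0.02 -0.01  0.01] w 94.1 q [ 1.13  0.25  1.56 -0.    1.34 -0.17]
T2 [ 0.5623 -0.2071  0.1694]
T1 [ 0.4447 -0.097   0.1717]
handle [ 0.4743 -0.1901  0.1824]
bb [0.5974 0.1721 0.1354]
sb [0.5981 0.0778 0.065 ]
grip [0.5072 0.0779 0.1003]
```

Emit:
{"name": "apply_moves", "arguments": {
  "plan": [
    [9.4,0.7,-1.2,0,0,0,1.5],
    [9.4,2,-3.2,0,0,0,1.5],
    [9.4,2,-3.2,0,0,0,1.5],
    [9.4,2,-3.3,0,0,0,1.5],
    [9.4,2,-3.3,0,0,0,1.5],
    [9.4,2,-3.3,0,0,0,1.5],
    [9.4,2,-3.3,0,0,0,1.5],
    [9.4,2,-3.3,0,0,0,1.5],
    [9.4,2,-3.3,0,0,0,1.5],
    [9.4,2,-3.3,0,0,0,1.5],
    [9.4,2,-3.3,0,0,0,0],
    [9.4,2,-3.3,0,0,0,0]
  ]
}}

```text
t: 1.35
ee_pos: [0.4013, 0.2519, 0.2053]
eef_rot: [0.007, 1.571, -0.007]
wrist_force: [-0.0, 1.4, -0.3]
width: 0.0942
```

Emit:
{"name": "apply_moves", "arguments": {
  "plan": [
    [9.4,2,-3.3,0,0,0,0],
    [9.4,2,-3.3,0,0,0,0],
    [9.4,2,-3.3,0,0,0,0],
    [9.4,2,-3.3,0,0,0,0],
    [9.4,2,-3.3,0,0,0,0],
    [9.4,0.6,-0.9,0,0,0,0],
    [9.4,0,0,0,0,0,0],
    [9.4,0,0,0,0,0,0]
  ]
}}

```text
t: 2.15
ee_pos: [0.5062, 0.0801, 0.2051]
eef_rot: [0.007, 1.572, -0.006]
wrist_force: [0.3, 0.7, -0.1]
width: 0.0941
```

```bash
python3 - <<'E'
from h import *
st(); grab('wrist','w1')
for n,P in [('bb',(.597,.172,.135)),('sb',(.598,.078,.065)),('grip',(.507,.078,.1))]: print(n,proj('w1',P).round(1))
E
```

```text
t 2.15 tcp [506.2  80.1 205.1] x [-0.001  0.    -1.   ] jaw [8.5e-03 1.0e+00 5.0e-04] jawdeg 89.51 F [ 0.3  0.7 -0.1] M [-0.   -0.06 -0.01] w 94.1 q [-0.06 -0.08  1.9   0.    1.32 -1.63]
bb [343.8 285.6]
sb [247.9 252.5]
grip [247.1 188.1]
```

View pics/w1.png

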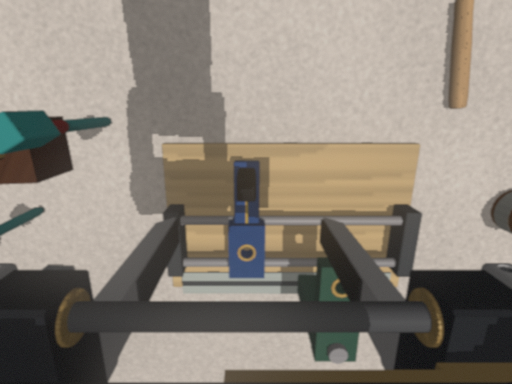

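```bash
python3 - <<'E'
from h import *
crop('w1',215,150,365,300,5,'c4')
E
```

```text
(no output)
```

View pics/c4.png

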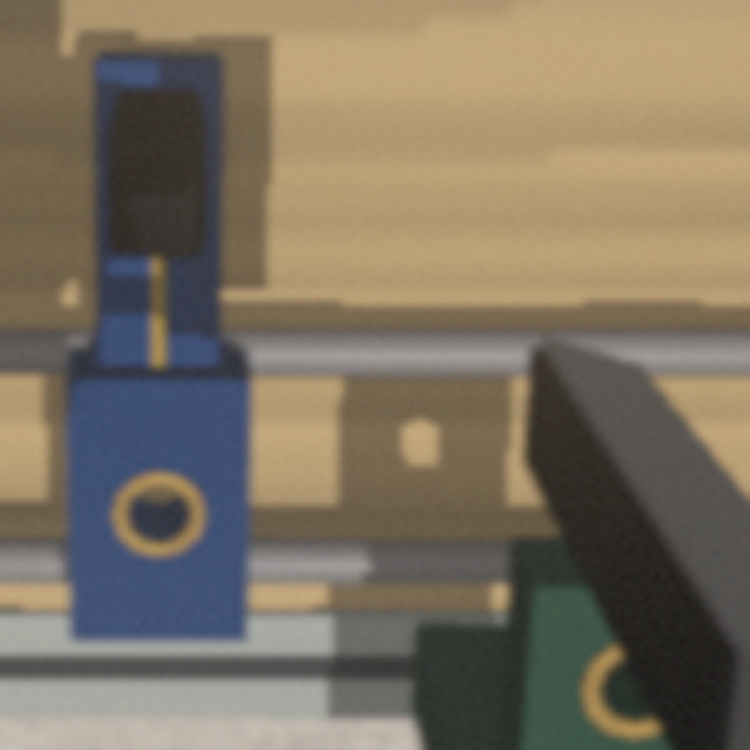

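```bash
python3 - <<'E'
from h import *
f=lambda x,y:((x+.5)/5-.5+215,(y+.5)/5-.5+150)
print(ray('w1',*f(159.5,515),.065).round(4),ray('w1',*f(632,691),.135).round(4),ray('w1',*f(157,175),.1).round(4))
E
```

```text
[0.5981 0.0763 0.065 ] [0.5994 0.1695 0.135 ] [0.5034 0.077  0.1   ]
```

Emit:
{"name": "apply_moves", "arguments": {
  "plan": [
    [9.4,0,-0.3,-1,0,0,0],
    [9.4,0,0,-2,0,0,0],
    [9.4,0,0,-2,0,0,0],
    [9.4,0,0,-2,0,0,0],
    [9.4,0,0,-2,0,0,0],
    [9.4,0,0,-2,0,0,0],
    [9.4,0,0,-1.7,0,0,0],
    [9.4,0,0,-1,0,0,0],
    [6,0,0,0,0,0,0],
    [4,0,0,0,0,0,0]
  ],
  "newtons": 10
}}

```text
t: 3.2
ee_pos: [0.507, 0.0766, 0.0688]
eef_rot: [0.007, 1.57, -0.007]
wrist_force: [0.2, 0.2, 0.2]
width: 0.0813
```

Emit:
{"name": "apply_moves", "arguments": {
  "plan": [
    [2.5,0,0,0,0,0,0],
    [1,0,0,0,0,0,0],
    [1,0,0,0,0,0,0],
    [1,0,0,0,0,0,0],
    [1,0,0,0,0,0,0],
    [1,0,0,0,0,0,0]
  ]
}}

```text
t: 3.8
ee_pos: [0.5069, 0.0763, 0.0685]
eef_rot: [0.007, 1.571, -0.007]
wrist_force: [1.1, 1.3, -1.0]
width: 0.0336
```

```bash
python3 - <<'E'
from h import *
st(); grab('wrist','w2')
E
```

```text
t 3.8 tcp [506.9  76.3  68.5] x [ 0. -0. -1.] jaw [ 0.009  1.    -0.   ] jawdeg 89.48 F [ 1.1  1.3 -1. ] M [ 0.04  0.02 -0.  ] w 33.6 q [-0.07  0.1   2.   -0.    1.04 -1.63]
```

View pics/w2.png

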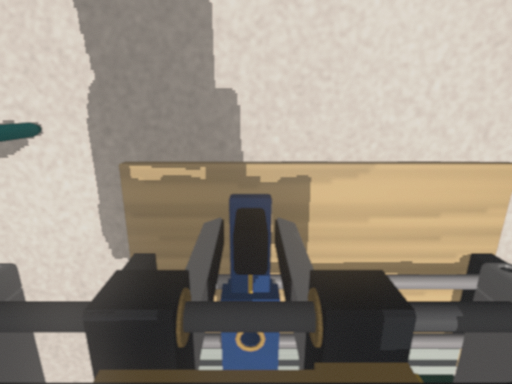

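Still closing on the grip, well centred. I'll continue closing, then push +y.

Emit:
{"name": "apply_moves", "arguments": {
  "plan": [
    [1,0,0,0,0,0,0],
    [1,0,0,0,0,0,0],
    [1,0,0,0,0,0,0],
    [1,0,0,0,0,0,0]
  ]
}}

```text
t: 4.25
ee_pos: [0.5068, 0.0764, 0.0684]
eef_rot: [0.007, 1.571, -0.007]
wrist_force: [-0.2, 1.1, -0.5]
width: 0.0201
```

```bash
python3 - <<'E'
from h import *
st(); grab('wrist','w2b');crop('w2b',200,180,320,384,3.6,'c5')
E
```

```text
t 4.25 tcp [506.8  76.4  68.4] x [-0.  0. -1.] jaw [9.1e-03 1.0e+00 1.0e-04] jawdeg 89.48 F [-0.2  1.1 -0.5] M [ 0.11 -0.04 -0.06] w 20.1 q [-0.07  0.1   2.    0.    1.04 -1.63]
```

View pics/c5.png

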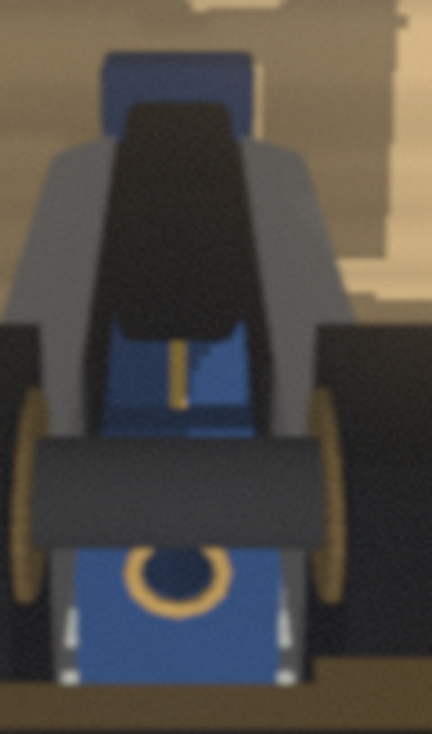

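Emit:
{"name": "apply_moves", "arguments": {
  "plan": [
    [1,0,0.3,0,0,0,0],
    [1,0,0.8,0,0,0,0],
    [1,0,1,0,0,0,0],
    [1,0,1,0,0,0,0],
    [1,0.1,1,0,0,0,0],
    [1,0,1,0,0,0,0],
    [1,0,1,0,0,0,0],
    [1,0,1,0,0,0,0],
    [1,0,1,0,0,0,0],
    [1,0,0.8,0,0,0,0],
    [1,0,0.3,0,0,0,0],
    [1,0,0,0,0,0,0]
  ]
}}

```text
t: 5.5
ee_pos: [0.5078, 0.1692, 0.0684]
eef_rot: [0.008, 1.571, -0.006]
wrist_force: [-2.1, 1.0, 1.7]
width: 0.0199
```

```bash
python3 - <<'E'
from h import *
st(); grab('wrist','w3');grab('top','t3');grab('scene','s3')
crop('t3',175,130,285,212,7,'c6');crop('s3',250,150,350,230,8,'c7')
E
```

```text
t 5.5 tcp [507.8 169.2  68.4] x [-0.     0.001 -1.   ] jaw [0.0087 1.     0.001 ] jawdeg 89.5 F [-2.1  1.   1.7] M [ 0.15  0.45 -0.04] w 19.9 q [ 0.11  0.15  1.94  0.    1.05 -1.45]
```

View pics/w3.png

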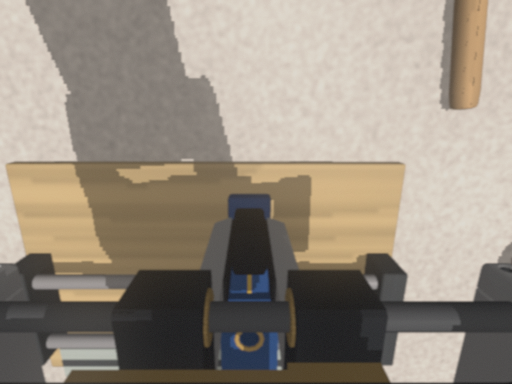

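View pics/c6.png

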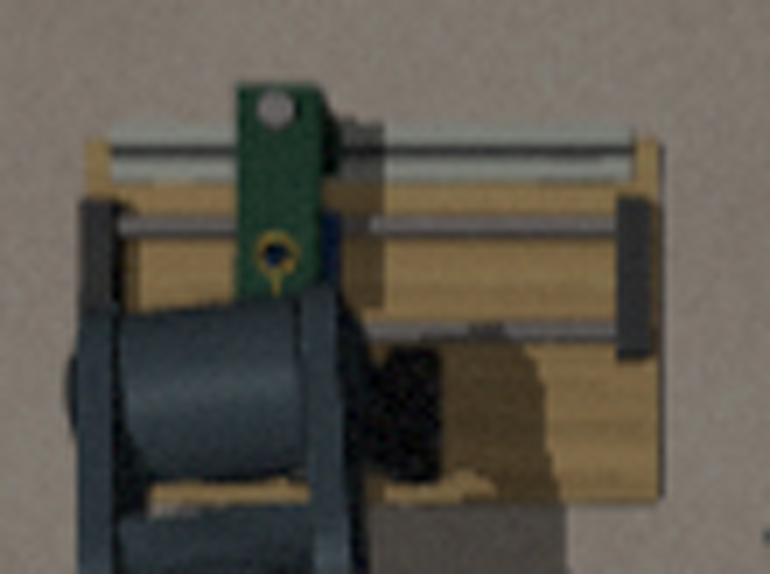

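View pics/c7.png

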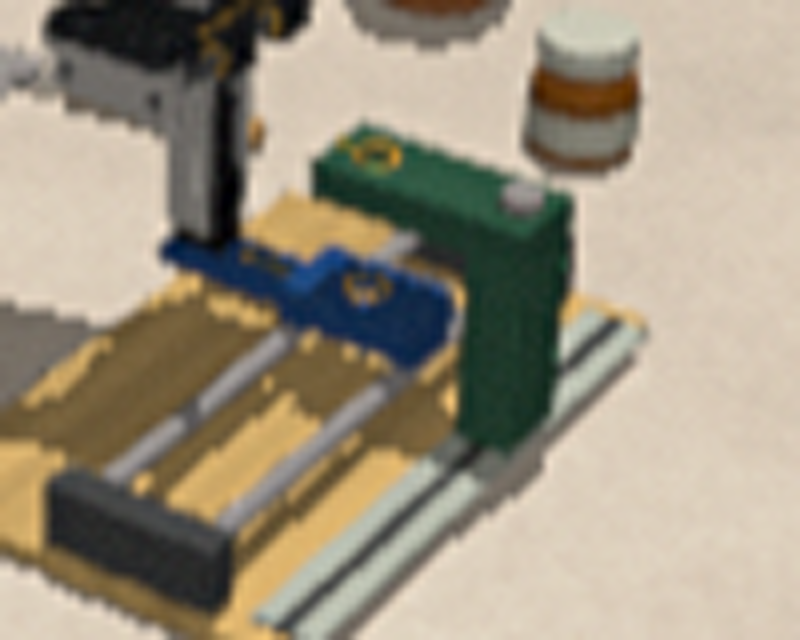

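```bash
python3 - <<'E'
from h import *
f=lambda x,y:((x+.5)/8-.5+250,(y+.5)/8-.5+150)
a=ray('s3',*f(367,286),.065);b=ray('s3',*f(376,153),.135);print(a.round(4),b.round(4),(b-a).round(4))
crop('w3',200,260,300,384,6,'c8')
p0=proj('w3',(.598,.169,.065));print(p0)
E
```

```text
[0.5999 0.169  0.065 ] [0.5985 0.1731 0.135 ] [-0.0014  0.0041  0.07  ]
[249.9265881  337.94676876]
```

View pics/c8.png

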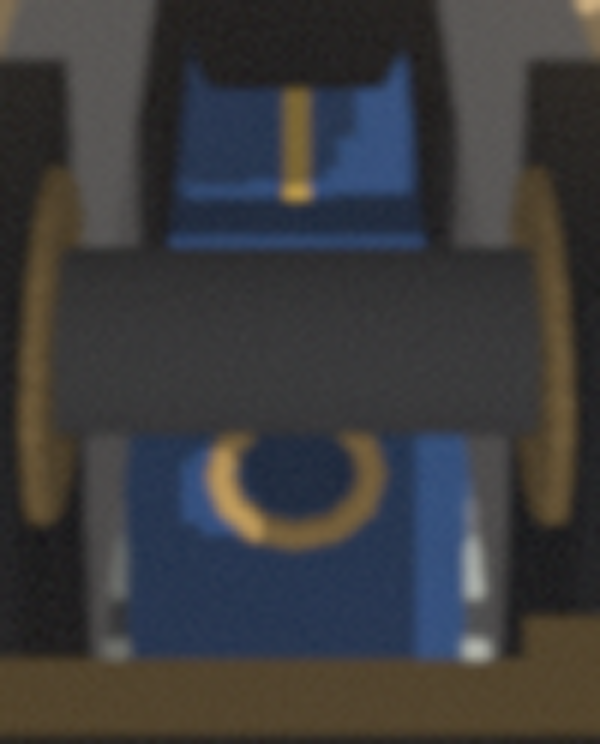

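Emit:
{"name": "apply_moves", "arguments": {
  "plan": [
    [1,0,0.1,0,0,0,0],
    [1,0,0.1,0,0,0,0],
    [1,0,0,0,0,0,0],
    [1,0,0,0,0,0,0],
    [4,0,0,0,0,0,0],
    [6,0,0,0,0,0,0],
    [6,0,0,0,0,0,0],
    [6,0,0,0,0,0,0],
    [6,0,0,0,0,0,0]
  ]
}}

```text
t: 6.55
ee_pos: [0.508, 0.1704, 0.0685]
eef_rot: [0.007, 1.571, -0.007]
wrist_force: [-0.0, 0.3, 0.1]
width: 0.0562
```

Emit:
{"name": "apply_moves", "arguments": {
  "plan": [
    [6,0,0,1,0,0,0],
    [6,0,0,2,0,0,0],
    [6,0,0,3,0,0,0],
    [6,0,0,4,0,0,0],
    [6,0,0,4,0,0,0],
    [6,0,0,3,0,0,0],
    [6,0,0,1,0,0,0],
    [6,0,0,0,0,0,0],
    [6,0,0,0,0,0,0]
  ]
}}

```text
t: 7.45
ee_pos: [0.507, 0.1702, 0.2468]
eef_rot: [0.007, 1.573, -0.007]
wrist_force: [-0.1, 0.4, -1.0]
width: 0.0601
```

```bash
python3 - <<'E'
from h import *
st(); grab('wrist','w4');grab('top','t4');print(proj('w4',(.598,.17,.135)),proj('w4',(.507,.17,.1)))
E
```

```text
t 7.45 tcp [507.  170.2 246.8] x [-0.003 -0.    -1.   ] jaw [ 9.e-03  1.e+00 -3.e-04] jawdeg 89.48 F [-0.1  0.4 -1. ] M [ 0.01  0.02 -0.06] w 60.1 q [ 0.11 -0.06  1.81 -0.    1.4  -1.45]
[249.6888832  264.38797329] [249.0503268  177.65248628]
```

View pics/w4.png

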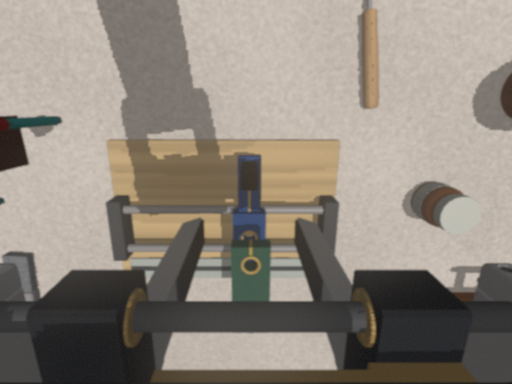

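```bash
python3 - <<'E'
from h import *
crop('w4',215,145,285,285,6,'c9');crop('t4',200,135,235,190,12,'c10')
E
```

```text
(no output)
```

View pics/c9.png

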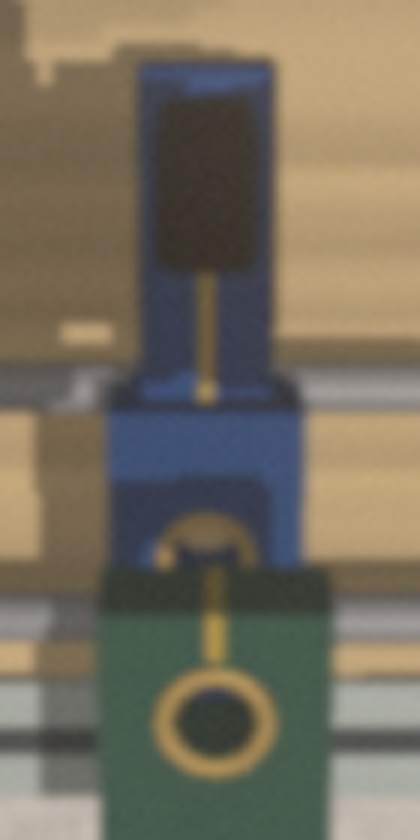

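View pics/c10.png

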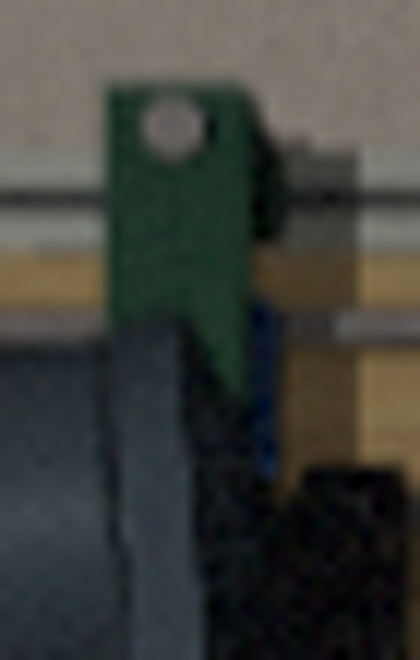

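```bash
python3 - <<'E'
from h import *
f=lambda x,y:((x+.5)/6-.5+215,(y+.5)/6-.5+145)
for n,x,y,z in[('bb',216,723,.135),('bedge L',97,723,.135),('bedge R',332,723,.135),('bline',215,620,.135),('sb',208,555,.065),('sblk L',107,480,.065),('sblk R',304,480,.065),('line',206.5,330,.057),('line2',207,390,.057),('grip',206,180,.1)]: print(n,ray('w4',*f(x,y),z).round(4))
E
```

```text
bb [0.5989 0.171  0.135 ]
bedge L [0.5987 0.1488 0.135 ]
bedge R [0.599  0.1926 0.135 ]
bline [0.5777 0.1709 0.135 ]
sb [0.5978 0.1695 0.065 ]
sblk L [0.5795 0.1473 0.065 ]
sblk R [0.5799 0.1909 0.065 ]
line [0.5474 0.1696 0.057 ]
line2 [0.5615 0.1696 0.057 ]
grip [0.5034 0.1699 0.1   ]
```

Emit:
{"name": "apply_moves", "arguments": {
  "plan": [
    [6,0,0,-2,0,0,0],
    [6,0,0,-3,0,0,0],
    [6,0,0,-4,0,0,0],
    [6,0,0,-4,0,0,0],
    [5,0,0,-3,0,0,0],
    [4,0,0,-1.8,0,0,0],
    [3,0,0.15,0,0,0,0],
    [1,0,0,0,0,0,0],
    [1,0,0,0,0,0,0],
    [1,0,0,0,0,0,0],
    [1,0,0,0,0,0,0],
    [1,0,0,0,0,0,0]
  ]
}}

```text
t: 8.75
ee_pos: [0.5087, 0.1718, 0.0716]
eef_rot: [0.007, 1.569, -0.007]
wrist_force: [-0.2, -1.4, 3.1]
width: 0.0197
```

Emit:
{"name": "apply_moves", "arguments": {
  "plan": [
    [1,0,0,0,0,0,0],
    [1,0,0,0,0,0,0]
  ]
}}

```text
t: 8.95
ee_pos: [0.5087, 0.1718, 0.0716]
eef_rot: [0.007, 1.569, -0.007]
wrist_force: [-1.4, -1.2, 6.4]
width: 0.0202
```

Emit:
{"name": "apply_moves", "arguments": {
  "plan": [
    [3,0,0,0,0,0,0],
    [5,0,0,0,0,0,0],
    [6,0,0,0,0,0,0],
    [6,0,0,0,0,0,0],
    [6,0,0,1,0,0,0],
    [6,0,0,2,0,0,0],
    [6,0,0,3,0,0,0],
    [6,0,0,4,0,0,0],
    [6,0,0,4,0,0,0],
    [6,0,0,3,0,0,0],
    [6,0,0,1,0,0,0],
    [6,0,0,0,0,0,0]
  ]
}}

```text
t: 10.15
ee_pos: [0.5086, 0.172, 0.2521]
eef_rot: [0.007, 1.567, -0.007]
wrist_force: [0.4, 0.2, 0.3]
width: 0.06
```

```bash
python3 - <<'E'
from h import *
st(); grab('wrist','w5')
crop('w5',215,145,285,285,6,'c11')
E
```

```text
t 10.15 tcp [508.6 172.  252.1] x [ 0.003  0.    -1.   ] jaw [8.9e-03 1.0e+00 4.0e-04] jawdeg 89.49 F [0.4 0.2 0.3] M [ 0.01 -0.01  0.03] w 60.0 q [ 0.11 -0.06  1.8   0.    1.4  -1.45]
```

View pics/c11.png

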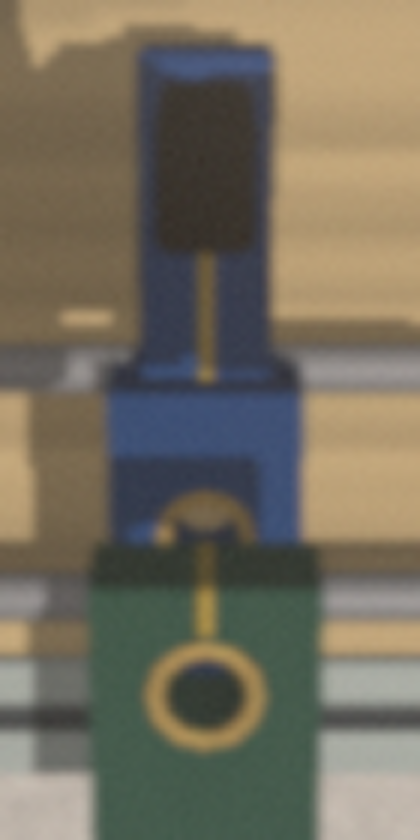

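Emit:
{"name": "apply_moves", "arguments": {
  "plan": [
    [6,-0.2,-1,0.2,0,0,0],
    [6,-0.3,-3,0.3,0,0,-2],
    [6,-0.4,-4,0.3,0,0,-2],
    [6,-0.4,-4,0.3,0,0,-2],
    [6,-0.4,-4,0.3,0,0,-2],
    [6,-0.4,-4,0.3,0,0,-2],
    [6,-0.4,-4,0.3,0,0,-2],
    [6,-0.4,-4,0,0,0,-2],
    [6,-0.4,-4,0,0,0,-2],
    [6,-0.3,-3,0,0,0,-2],
    [6,0,-1.2,0,0,0,-1.5],
    [6,0,0,0,0,0,0]
  ]
}}

```text
t: 11.4
ee_pos: [0.471, -0.1909, 0.2689]
eef_rot: [0.277, 1.556, -0.275]
wrist_force: [0.8, 0.6, 0.1]
width: 0.06
```

```bash
python3 - <<'E'
from h import *
f=lambda x,y:((x+.5)/6-.5+215,(y+.5)/6-.5+145)
print('bb',ray('w5',*f(206,697),.135),'sline',ray('w5',*f(206,310),.057),'bline',ray('w5',*f(205.5,610),.135))
st(); grab('wrist','w6');print(proj('w6',(.473,-.191,.18)))
E
```

```text
bb [0.59909867 0.17095932 0.135     ] sline [0.54726364 0.17136455 0.057     ] bline [0.58093269 0.17101275 0.135     ]
t 11.4 tcp [ 471.  -190.9  268.9] x [-0.002  0.002 -1.   ] jaw [3.447e-01 9.387e-01 9.000e-04] jawdeg 69.84 F [0.8 0.6 0.1] M [ 0.02  0.03 -0.01] w 60.0 q [-0.61 -0.14  1.84  0.    1.44 -1.83]
[249.69491544 193.93229373]
```

View pics/w6.png

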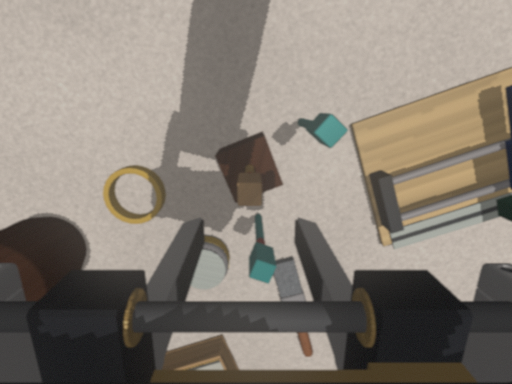

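```bash
python3 - <<'E'
from h import *
crop('w6',200,120,300,220,7,'c12')
E
```

```text
(no output)
```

View pics/c12.png

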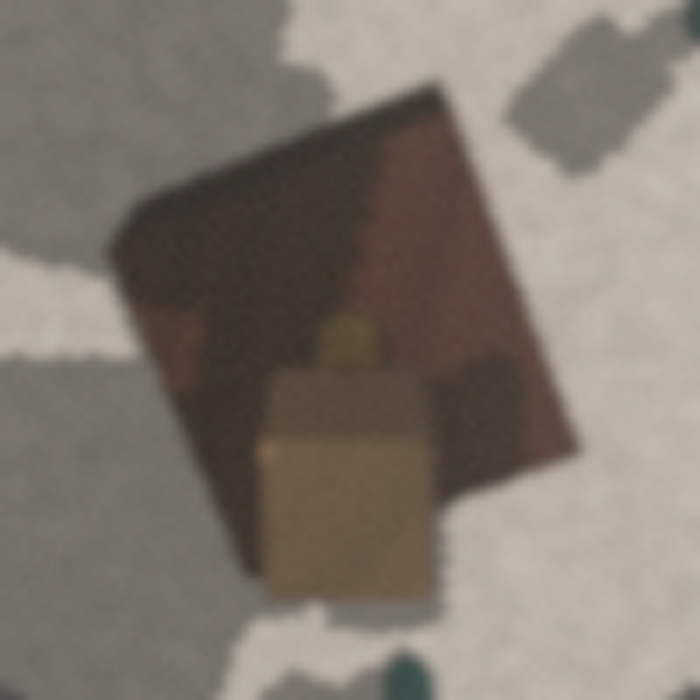

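```bash
python3 - <<'E'
from h import *
f=lambda x,y:((x+.5)/7-.5+200,(y+.5)/7-.5+120)
o,R=st()
for n,x,y,z in[('top',348,520,.18),('near',348,600,.18),('far',348,438,.18),('L',262,520,.18),('R',435,520,.18),('bottom near edge',348,370,.135),('shaftedge',348,315,.135),('block c',345,0,.07)]:
    p=ray('w6',*f(x,y),z); d=p-o['ee_pos']; print(n,p.round(4),'jaw',(d@R[:,1]).round(4),'perp',(d@R[:,2]).round(4))
print(R[:,2].round(3))
E
```

```text
t 11.45 tcp [ 471.3 -189.9  269.2] x [-0.002  0.002 -1.   ] jaw [0.3429 0.9394 0.0011] jawdeg 69.95 F [0.6 0.5 0. ] M [-0.01  0.02 -0.01] w 60.2 q [-0.61 -0.14  1.84  0.    1.44 -1.83]
top [ 0.4728 -0.1913  0.18  ] jaw -0.0009 perp 0.0021
near [ 0.4837 -0.1953  0.18  ] jaw -0.0009 perp 0.0137
far [ 0.4619 -0.1874  0.18  ] jaw -0.0009 perp -0.0095
L [ 0.4687 -0.2024  0.18  ] jaw -0.0127 perp 0.0021
R [ 0.4769 -0.1802  0.18  ] jaw 0.011 perp 0.0021
bottom near edge [ 0.4626 -0.1875  0.135 ] jaw -0.0009 perp -0.0086
shaftedge [ 0.4544 -0.1845  0.135 ] jaw -0.0009 perp -0.0174
block c [ 0.4123 -0.1696  0.07  ] jaw -0.0013 perp -0.0619
[ 0.939 -0.343 -0.002]
```

Emit:
{"name": "apply_moves", "arguments": {
  "plan": [
    [6,0.15,-0.1,-1,0,0,0],
    [6,0,0,-2,0,0,0],
    [6,0,0,-2,0,0,0],
    [6,0,0,-2,0,0,0],
    [6,0,0,-2,0,0,0],
    [6,0,0,-2,0,0,0],
    [6,0,0,-1.2,0,0,0],
    [6,0,0,-0.8,0,0,0],
    [4,0,0,0,0,0,0],
    [3,0,0,0,0,0,0],
    [2.9,0,0,0,0,0,0]
  ],
  "newtons": 25
}}

```text
t: 12.55
ee_pos: [0.474, -0.1915, 0.1415]
eef_rot: [0.273, 1.552, -0.275]
wrist_force: [0.6, -0.9, 0.1]
width: 0.0396
```

```bash
python3 - <<'E'
from h import *
st(); grab('wrist','w7');crop('w7',150,120,350,320,4,'c13')
grab('scene','s7');crop('s7',180,160,280,260,7,'c14')
E
```

```text
t 12.55 tcp [ 474.  -191.5  141.5] x [ 0.002 -0.001 -1.   ] jaw [ 3.421e-01  9.397e-01 -5.000e-04] jawdeg 69.99 F [ 0.6 -0.9  0.1] M [-0.02  0.    0.02] w 39.6 q [-0.61 -0.01  1.96  0.    1.19 -1.83]
```

View pics/c13.png

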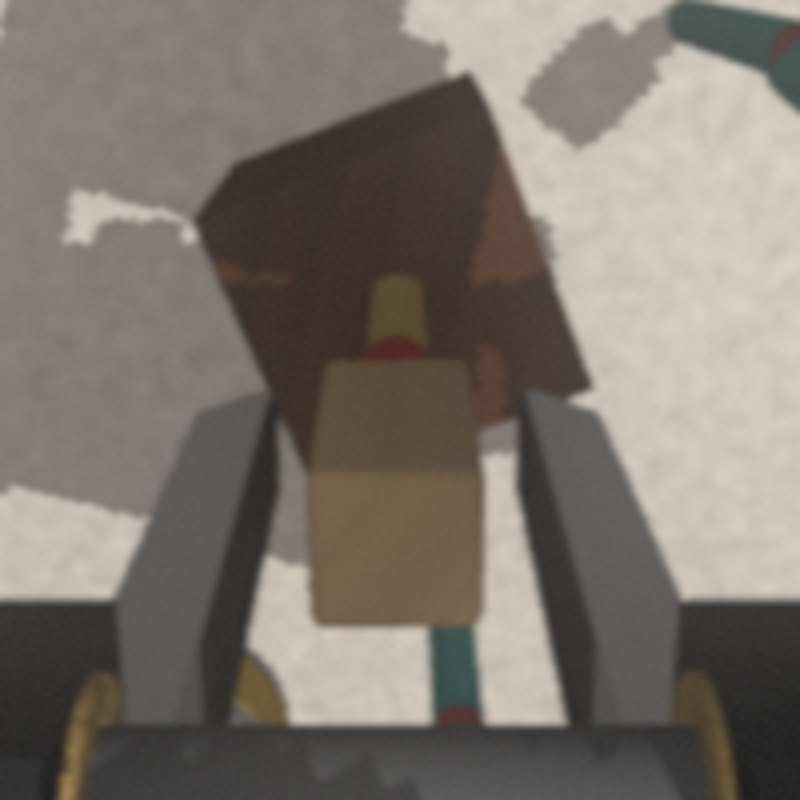

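View pics/c14.png

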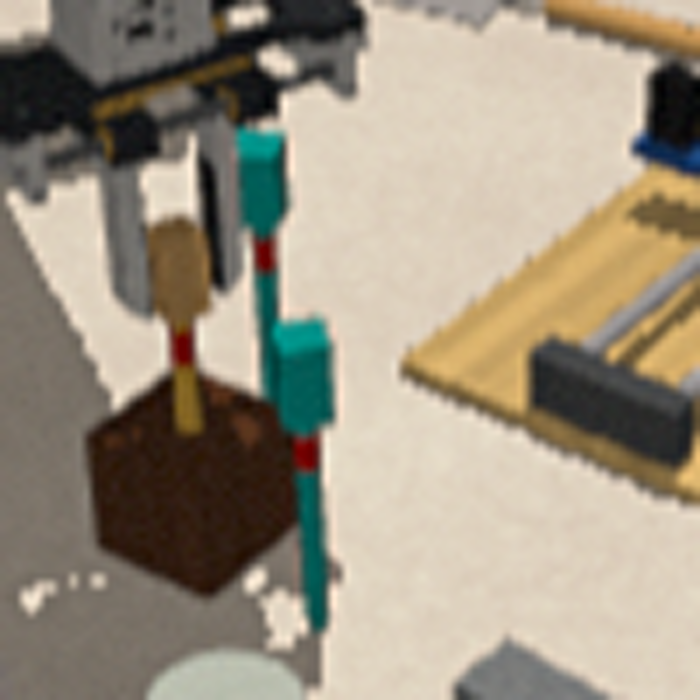

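Brass shaft and wooden handle (crop c13 at (397,545)) lie centred between the fingers. Closing.

Emit:
{"name": "apply_moves", "arguments": {
  "plan": [
    [1.5,0,0,0,0,0,0],
    [1.5,0,0,0,0,0,0],
    [1.5,0,0,0,0,0,0],
    [1.5,0,0,0,0,0,0],
    [1.5,0,0,0,0,0,0]
  ],
  "newtons": 25
}}

```text
t: 13.15
ee_pos: [0.4737, -0.1914, 0.141]
eef_rot: [0.274, 1.552, -0.274]
wrist_force: [0.4, -0.5, 3.9]
width: 0.0239
```

```bash
python3 - <<'E'
from h import *
st()
E
```

```text
t 13.15 tcp [ 473.7 -191.4  141. ] x [ 0.001 -0.001 -1.   ] jaw [ 3.423e-01  9.396e-01 -2.000e-04] jawdeg 69.98 F [ 0.4 -0.5  3.9] M [0.01 0.   0.03] w 23.9 q [-0.61 -0.01  1.96 -0.    1.19 -1.83]
```

Emit:
{"name": "apply_moves", "arguments": {
  "plan": [
    [1.5,0,0,0.5,0,0,0],
    [1.5,0,0,1,0,0,0],
    [1.5,0,0,1.5,0,0,0],
    [1.5,0,0,2,0,0,0],
    [1.5,0,0,2,0,0,0],
    [1.5,0,0,2,0,0,0],
    [1.5,0,0,2,0,0,0],
    [1.5,0,0,2,0,0,0],
    [1.5,0,0,2,0,0,0],
    [1.5,0,0,1,0,0,0],
    [1.5,0,0,0,0,0,0],
    [1.5,0,0,0,0,0,0]
  ]
}}

```text
t: 14.35
ee_pos: [0.473, -0.1909, 0.2999]
eef_rot: [0.274, 1.554, -0.274]
wrist_force: [0.2, -0.0, -1.4]
width: 0.024
```

```bash
python3 - <<'E'
from h import *
st(); grab('wrist','w8');crop('w8',150,100,350,320,3.6,'c15')
grab('scene','s8');crop('s8',170,110,270,240,6,'c16')
E
```

```text
t 14.35 tcp [ 473.  -190.9  299.9] x [-0.001  0.001 -1.   ] jaw [3.423e-01 9.396e-01 2.000e-04] jawdeg 69.98 F [ 0.2 -0.  -1.4] M [0.04 0.05 0.01] w 24.0 q [-0.61 -0.15  1.8  -0.    1.5  -1.83]
```

View pics/c15.png

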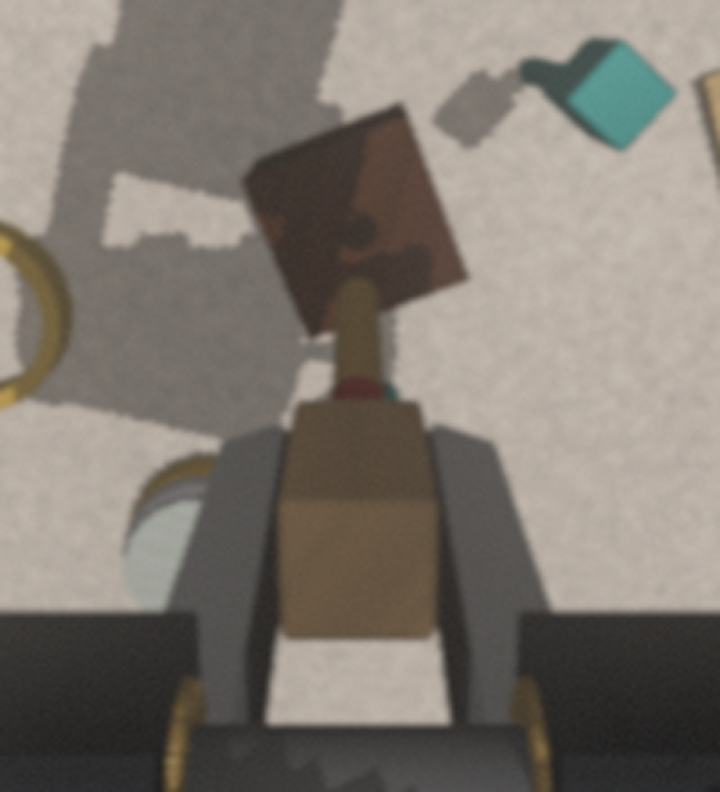

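View pics/c16.png

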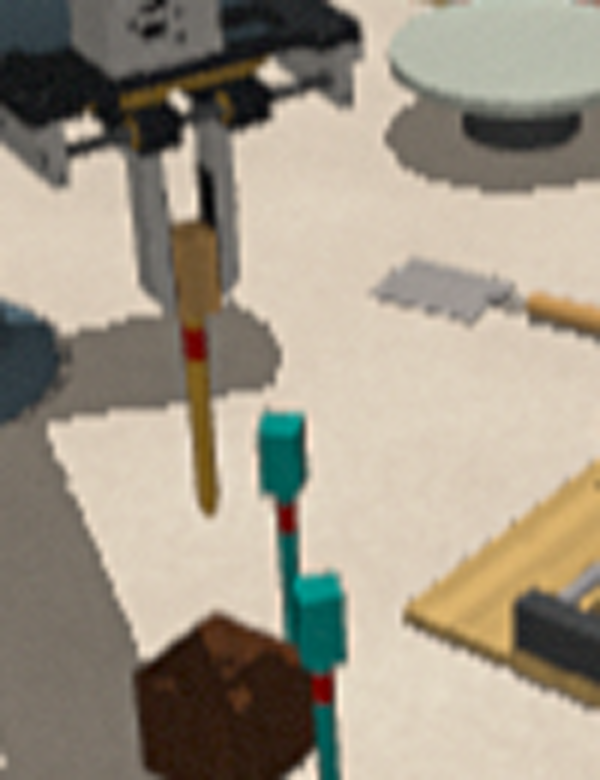

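```bash
python3 - <<'E'
from h import *
f=lambda x,y:((x+.5)/3.6-.5+150,(y+.5)/3.6-.5+100)
g=lambda x,y:((x+.5)/6-.5+170,(y+.5)/6-.5+110)
o,R=st()
def rep(n,p):
    d=p-o['ee_pos']; print(n,p.round(4),'jaw',(d@R[:,1]).round(4),'perp',(d@R[:,2]).round(4))
rep('top',ray('w8',*f(358,567),.339)); rep('topfar',ray('w8',*f(358,499),.339));rep('topnear',ray('w8',*f(358,637),.339));rep('botfar',ray('w8',*f(358,402),.294));rep('tipfar',ray('w8',*f(358,278),.169));rep('tipfar8',ray('w8',*f(358,278),.177))
rep('tip s',ray('s8',*g(208,516),.169)); rep('top s',ray('s8',*g(194,227),.339)); rep('band lo',ray('s8',*g(196,361),.169+.097)); rep('band hi',ray('s8',*g(195,326),.169+.117))
E
```

```text
t 14.45 tcp [ 472.8 -190.8  299.1] x [-0.002  0.001 -1.   ] jaw [3.423e-01 9.396e-01 6.000e-04] jawdeg 69.99 F [ 0.6 -0.6 -0.1] M [-0.    0.    0.05] w 23.8 q [-0.61 -0.15  1.8  -0.    1.5  -1.83]
top [ 0.4713 -0.1903  0.339 ] jaw -0.0001 perp -0.0017
topfar [ 0.4609 -0.1866  0.339 ] jaw -0.0001 perp -0.0127
topnear [ 0.4824 -0.1944  0.339 ] jaw -0.0001 perp 0.0101
botfar [ 0.4626 -0.1872  0.294 ] jaw -0.0001 perp -0.0108
tipfar [ 0.4688 -0.1894  0.169 ] jaw -0.0001 perp -0.0039
tipfar8 [ 0.467  -0.1887  0.177 ] jaw -0.0001 perp -0.0059
tip s [ 0.4752 -0.1929  0.169 ] jaw -0.0012 perp 0.0033
top s [ 0.4756 -0.1859  0.339 ] jaw 0.0056 perp 0.0009
band lo [ 0.4772 -0.1941  0.266 ] jaw -0.0016 perp 0.0053
band hi [ 0.4773 -0.1927  0.286 ] jaw -0.0003 perp 0.0049
```

Emit:
{"name": "apply_moves", "arguments": {
  "plan": [
    [1.5,0.4,1.2,0,0,0,1.5],
    [1.5,1,3,0,0,0,2],
    [1.5,1.4,4,0,0,0,2],
    [1.5,1.4,4,0,0,0,2],
    [1.5,1.4,4,0,0,0,2],
    [1.5,1.4,4,0,0,0,2],
    [1.5,1.4,4,0,0,0,2],
    [1.5,1.4,4,0,0,0,2],
    [1.5,1.4,4,0,0,0,2],
    [1.5,1,3,0,0,0,2],
    [1.5,0.3,1,0,0,0,0],
    [1.5,0,0,0,0,0,0]
  ]
}}

```text
t: 15.65
ee_pos: [0.5979, 0.1723, 0.2995]
eef_rot: [0.005, 1.573, -0.005]
wrist_force: [-0.3, 0.6, -1.5]
width: 0.0241
```

Emit:
{"name": "apply_moves", "arguments": {
  "plan": [
    [1.5,0,0,0,0,0,0],
    [1.5,0,0,0,0,0,0]
  ]
}}

```text
t: 15.85
ee_pos: [0.5981, 0.1696, 0.3004]
eef_rot: [0.008, 1.571, -0.009]
wrist_force: [0.4, 0.1, -0.5]
width: 0.0239
```

```bash
python3 - <<'E'
from h import *
st(); grab('wrist','w9');crop('w9',180,120,320,290,4.5,'c17')
grab('scene','s9');crop('s9',250,100,350,200,7,'c18')
grab('top','t9');crop('t9',190,130,250,190,10,'c19')
E
```

```text
t 15.85 tcp [598.1 169.6 300.4] x [-0. -0. -1.] jaw [ 1.060e-02  9.999e-01 -4.000e-04] jawdeg 89.39 F [ 0.4  0.1 -0.5] M [-0.01 -0.01 -0.02] w 23.9 q [ 0.09  0.12  1.53 -0.    1.49 -1.47]
```

View pics/c17.png

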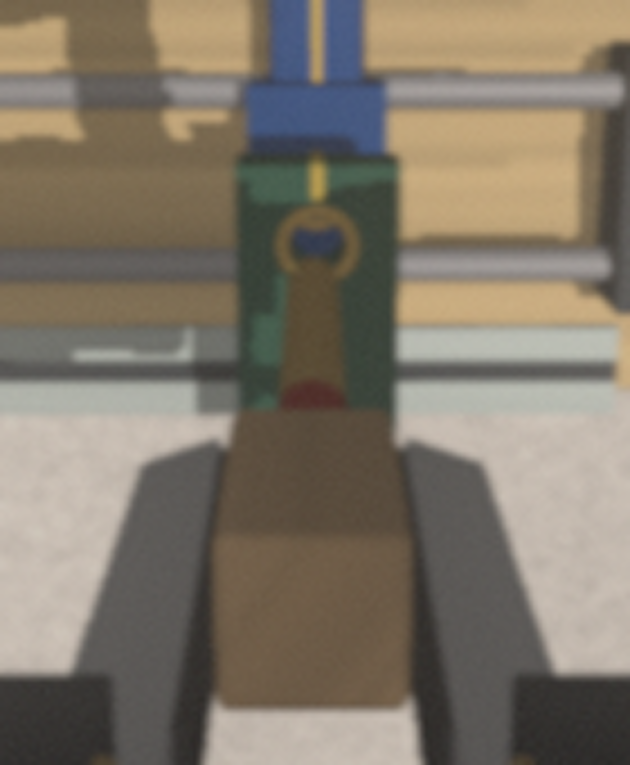

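View pics/c18.png

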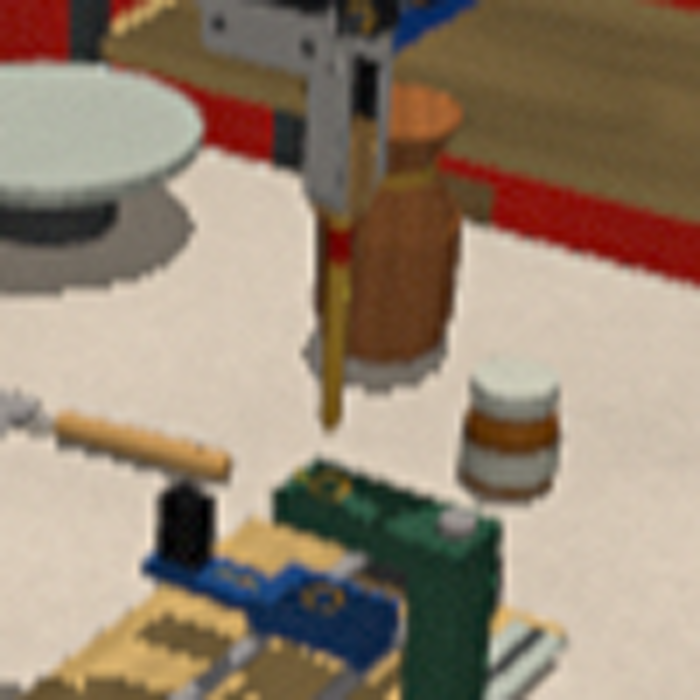

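View pics/c19.png

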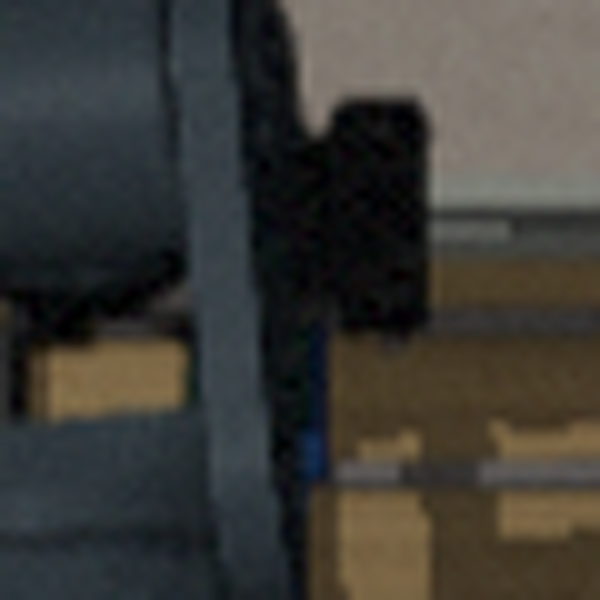

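```bash
python3 - <<'E'
from h import *
f=lambda x,y:((x+.5)/4.5-.5+180,(y+.5)/4.5-.5+120)
g=lambda x,y:((x+.5)/7-.5+250,(y+.5)/7-.5+100)
o,R=st();z=o['ee_pos'][2]-.131
for n,x,y,zz in [('ring',317,246,.135),('ringL',276,246,.135),('ringR',359,246,.135),('bedge c',317.5,246,.135),('tip far rim',316,260,z),('tipcL',316-14,270,z+.004),('shaft@handle',313,410,z+.125),('htop',313,620,z+.17)]:
    print(n,ray('w9',*f(x,y),zz).round(4))
print('s ring',ray('s9',*g(328,485),.135).round(4),'s tip',ray('s9',*g(331,429),z).round(4),'s band',ray('s9',*g(340,248),z+.107).round(4), 's slide', ray('s9',*g(325,597),.065).round(4))
E
```

```text
t 16.0 tcp [598.3 169.8 300.7] x [ 0. -0. -1.] jaw [ 1.050e-02  9.999e-01 -1.000e-04] jawdeg 89.4 F [-0.1  0.5 -1.8] M [0.02 0.05 0.02] w 23.8 q [ 0.09  0.12  1.53 -0.    1.49 -1.47]
ring [0.5989 0.1706 0.135 ]
ringL [0.5988 0.1596 0.135 ]
ringR [0.599  0.1819 0.135 ]
bedge c [0.5989 0.1707 0.135 ]
tip far rim [0.5942 0.1703 0.1697]
tipcL [0.5957 0.1669 0.1737]
shaft@handle [0.5865 0.1697 0.2947]
htop [0.5962 0.1696 0.3397]
s ring [0.5987 0.1718 0.135 ] s tip [0.5996 0.1703 0.1697] s band [0.6026 0.164  0.2767] s slide [0.6    0.1729 0.065 ]
```

Emit:
{"name": "apply_moves", "arguments": {
  "plan": [
    [1.5,0.05,0.08,-0.5,0,0,0],
    [1.5,0,0,-1,0,0,0],
    [1.5,0,0,-0.8,0,0,0],
    [1.5,0,0,-0.5,0,0,0],
    [1.5,0,0,-0.2,0,0,0],
    [1.5,0,0,0,0,0,0],
    [1.5,0,0,0,0,0,0]
  ]
}}

```text
t: 16.7
ee_pos: [0.599, 0.1717, 0.2708]
eef_rot: [0.007, 1.57, -0.007]
wrist_force: [1.0, 1.1, -1.5]
width: 0.024
```

```bash
python3 - <<'E'
from h import *
st(); grab('wrist','w10');crop('w10',210,130,290,240,7,'c20')
grab('scene','s10');crop('s10',270,130,340,200,10,'c21')
E
```

```text
t 16.7 tcp [599.  171.7 270.8] x [ 0.001  0.    -1.   ] jaw [0.009 1.    0.   ] jawdeg 89.49 F [ 1.   1.1 -1.5] M [ 0.05 -0.04 -0.1 ] w 24.0 q [ 0.1   0.14  1.56 -0.    1.44 -1.46]
```

View pics/c20.png

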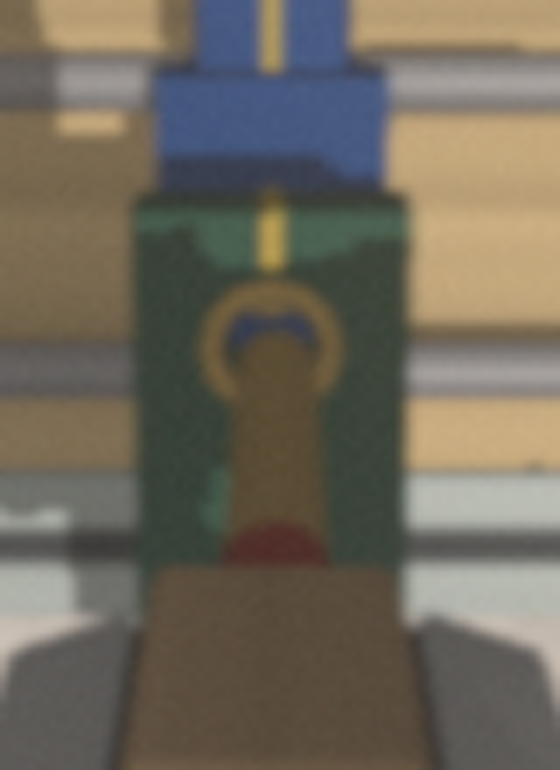

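View pics/c21.png

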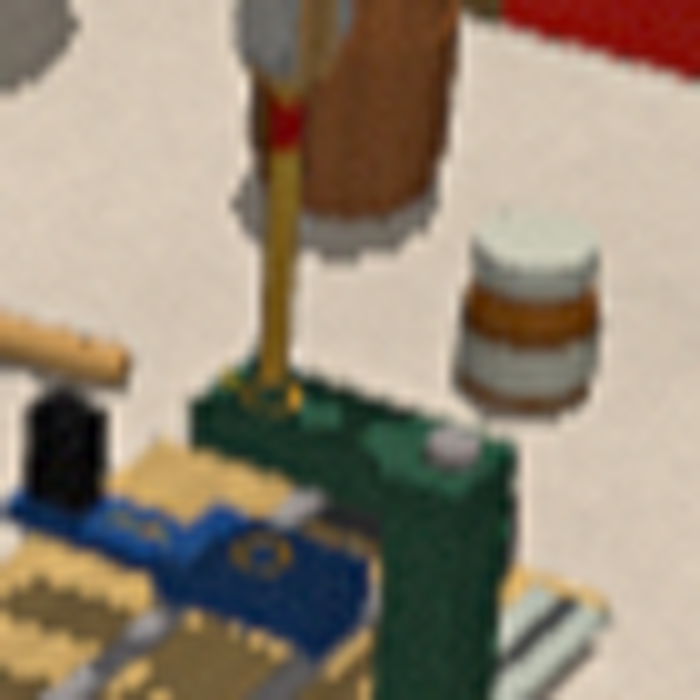

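```bash
python3 - <<'E'
from h import *
f=lambda x,y:((x+.5)/7-.5+210,(y+.5)/7-.5+130)
g=lambda x,y:((x+.5)/10-.5+270,(y+.5)/10-.5+130)
z=.2708-.131
for n,x,y,zz in [('ring farouter',272,280,.135),('ring L',200,350,.135),('ring R',345,350,.135),('tip far rim',275,332,z),('hole far',272,312,.135)]:
    print(n,ray('w10',*f(x,y),zz).round(4))
print('s ring',ray('s10',*g(262,391),.135).round(4),'s tip',ray('s10',*g(268,386),z).round(4))
E
```

```text
ring farouter [0.5876 0.1709 0.135 ]
ring L [0.5988 0.1594 0.135 ]
ring R [0.599  0.1824 0.135 ]
tip far rim [0.5948 0.1713 0.1398]
hole far [0.5928 0.1709 0.135 ]
s ring [0.5959 0.1716 0.135 ] s tip [0.5999 0.1689 0.1398]
```

Emit:
{"name": "apply_moves", "arguments": {
  "plan": [
    [1.5,0.05,-0.03,-0.3,0,0,0],
    [1.5,0,0,-0.4,0,0,0],
    [1.5,0,0,-0.4,0,0,0],
    [1.5,0,0,-0.4,0,0,0],
    [1.5,0,0,-0.4,0,0,0],
    [1.5,0,0,0,0,0,0]
  ]
}}

```text
t: 17.4
ee_pos: [0.5989, 0.1713, 0.2504]
eef_rot: [0.007, 1.572, -0.007]
wrist_force: [0.1, 0.1, -2.1]
width: 0.024
```

```bash
python3 - <<'E'
from h import *
st(); grab('wrist','w11');crop('w11',190,110,310,250,5,'c22')
E
```

```text
t 17.4 tcp [598.9 171.3 250.4] x [-0.002 -0.    -1.   ] jaw [ 9.e-03  1.e+00 -2.e-04] jawdeg 89.48 F [ 0.1  0.1 -2.1] M [-0.02  0.02  0.01] w 24.0 q [ 0.1   0.15  1.58 -0.    1.41 -1.47]
```

View pics/c22.png

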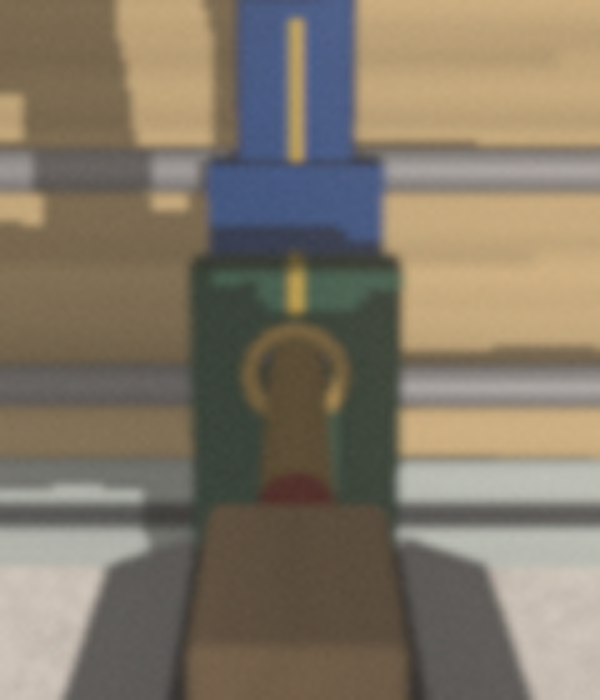

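The tip is in the upper bushing with no contact force. Going down towards the lower one.

Emit:
{"name": "apply_moves", "arguments": {
  "plan": [
    [1.5,0,0,-0.4,0,0,0],
    [1.5,0,0,-0.5,0,0,0],
    [1.5,0,0,-0.6,0,0,0],
    [1.5,0,0,-0.6,0,0,0],
    [1.5,0,0,-0.6,0,0,0],
    [1.5,0,0,-0.6,0,0,0],
    [1.5,0,0,-0.6,0,0,0],
    [1.5,0,0,-0.5,0,0,0],
    [1.5,0,0,0,0,0,0]
  ]
}}

```text
t: 18.35
ee_pos: [0.5988, 0.1713, 0.2063]
eef_rot: [0.007, 1.573, -0.007]
wrist_force: [0.1, -0.3, -1.6]
width: 0.0239
```

```bash
python3 - <<'E'
from h import *
st(); grab('scene','s12');crop('s12',260,140,340,220,9,'c23');grab('wrist','w12');crop('w12',190,110,310,250,5,'c24')
E
```

```text
t 18.35 tcp [598.8 171.3 206.3] x [-0.002 -0.    -1.   ] jaw [ 9.e-03  1.e+00 -2.e-04] jawdeg 89.49 F [ 0.1 -0.3 -1.6] M [0.02 0.06 0.01] w 23.9 q [ 0.1   0.18  1.63 -0.    1.33 -1.47]
```

View pics/c23.png

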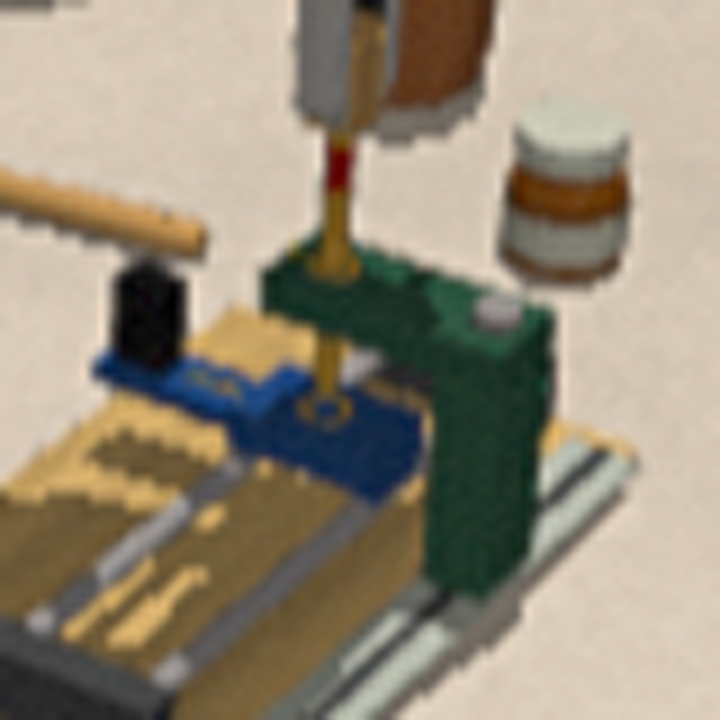

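View pics/c24.png

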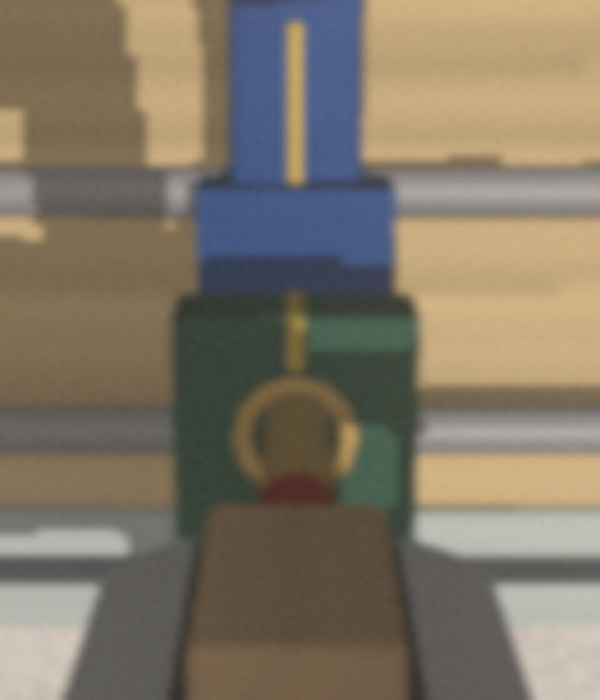

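Emit:
{"name": "apply_moves", "arguments": {
  "plan": [
    [1.5,0,0,-0.3,0,0,0],
    [1.5,0,0,-0.4,0,0,0],
    [1.5,0,0,-0.4,0,0,0],
    [1.5,0,0,-0.4,0,0,0],
    [1.5,0,0,0,0,0,0]
  ]
}}

```text
t: 18.95
ee_pos: [0.5988, 0.1712, 0.1914]
eef_rot: [0.007, 1.572, -0.007]
wrist_force: [0.1, 0.0, -2.1]
width: 0.0239
```

No resistance: the tip should be just inside the lower bushing (about z = 0.060).

Emit:
{"name": "apply_moves", "arguments": {
  "plan": [
    [1.5,0,0,-0.4,0,0,0],
    [1.5,0,0,-0.4,0,0,0],
    [1.5,0,0,-0.5,0,0,0],
    [1.5,0,0,-0.5,0,0,0],
    [1.5,0,0,-0.5,0,0,0],
    [1.5,0,0,-0.4,0,0,0],
    [1.5,0,0,-0.4,0,0,0],
    [1.5,0,0,0,0,0,0],
    [1.5,0,0,0,0,0,0]
  ]
}}

```text
t: 19.85
ee_pos: [0.5994, 0.1713, 0.1614]
eef_rot: [0.007, 1.571, -0.007]
wrist_force: [0.0, -0.1, -1.2]
width: 0.024
```

```bash
python3 - <<'E'
from h import *
st(); grab('scene','s13');crop('s13',260,140,340,220,9,'c25');grab('wrist','w13');crop('w13',190,110,310,250,5,'c26')
E
```

```text
t 19.85 tcp [599.4 171.3 161.4] x [-0.  0. -1.] jaw [0.009 1.    0.   ] jawdeg 89.48 F [ 0.  -0.1 -1.2] M [ 0.05 -0.02  0.02] w 24.0 q [ 0.1   0.23  1.66  0.    1.25 -1.47]
```

View pics/c25.png

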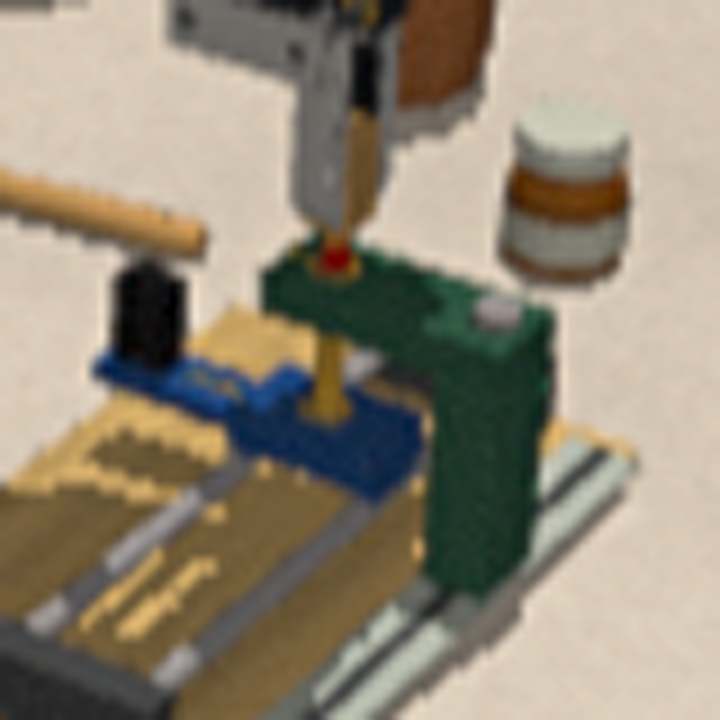

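View pics/c26.png

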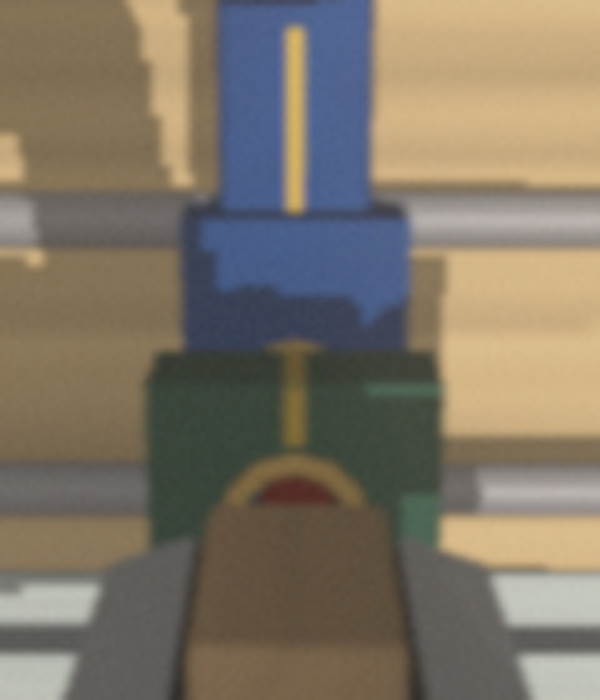

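The red band straddles the bridge's top face (crop c25 at (336,258)), and the shaft passes through both bushings. I'll let it settle, check once, then hand in.

Emit:
{"name": "apply_moves", "arguments": {
  "plan": [
    [1.5,0,0,-0.15,0,0,0],
    [1.5,0,0,0,0,0,0],
    [1.5,0,0,0,0,0,0],
    [1.5,0,0,0,0,0,0],
    [1.5,0,0,0,0,0,0],
    [1.5,0,0,0,0,0,0]
  ]
}}

```text
t: 20.55
ee_pos: [0.5994, 0.1713, 0.16]
eef_rot: [0.007, 1.571, -0.007]
wrist_force: [-0.1, 0.2, -1.5]
width: 0.0242
```

```bash
python3 - <<'E'
from h import *
o,_=st(); print(abs(o['qd']).max()); print(finish_job())
E
```

```text
t 20.55 tcp [599.4 171.3 160. ] x [ 0. -0. -1.] jaw [ 0.009  1.    -0.   ] jawdeg 89.49 F [-0.1  0.2 -1.5] M [ 0.01  0.03 -0.01] w 24.2 q [ 0.1   0.23  1.67 -0.    1.25 -1.47]
0.002233057624523381
the job is handed in; nothing more can be done
None
```

I slid the carriage until its bushing was under the bridge's. Then I lifted the brass rod from its block by its wooden handle, threaded it through both bushings, and handed in at about 20.6 s while still holding it.

**Last checks:**
- **Carriage:** the yellow lines on the carriage and the bridge matched to about 0.4 mm in the wrist picture. One early scene-camera reading differed by 2–3 mm. I took it as noise, since the rod later went through the lower bushing freely.
- **Rod:** in the last pictures the red band straddled the bridge's top face and the shaft stood in both bushings. After them I lowered it another 1.5 mm. The tip was then about 106 mm below the top face, worked out from the arm's height rather than measured directly.
- **Hold:** the tool was vertical, the fingers were on the 24 mm handle at a 25 N setting, the arm was at rest, and there was no side load.
- **Other things:** I saw no bystander move in the pictures I took, but I did not measure their positions again at the end. The hand-in gave no verdict.

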